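# Measure the free ledge in front of the balance

### The arm

A 6-joint arm with a two-finger parallel gripper is mounted at the origin on the work surface. World frame = base frame: x ahead of the robot, y to its left, z up, the work surface at z = 0. Lengths are in m, angles in rad, forces in N, time in s.
With the tool pointing down it reaches from about 0.275 to 0.825 m from the base axis. Payload 4.9 kg.
Tool frame: the origin (TCP) lies midway between the tips of the shut fingers; the grasp point (between the pads) lies 19 mm behind it (grip_point_offset is the distance from the TCP to the grasp point, in m); z points along the fingers, y is the line along which they close (so a half turn about z gives the same grasp; the last joint's range is limited). The gripper opens to 85 mm and grips with 20 to 120 N. Pads are 22 mm wide; open, the fingers measure 114 mm over their backs; the gripper's body (76 mm by 85 mm) begins 54 mm behind the grasp point. The pads swing forward as they close: fully open they stand 13 mm farther back than shut.
Start: joints at [-1.337, 0.326, -0.193, 1.052, 0, 1.437], TCP at [0.198, -0.513, 0.196] pointing down, gripper open.
Joint ranges: [-2.65, 2.65], [-0.97, 1.79], [-1.3, 1.35], [-1.93, 2.1], [-1.47, 1.37], [-3.14, 3.14]. Speed limits (rad/s): [2.57, 2.57, 3.14, 3.14, 3.14, 3.14].

### API

Orientations are given as a rotation vector (axis times angle).
In Python, from cell import * gives the robot as it stands. Calls block until the motion is done:
- movep(position, orientation): joint-space move of the TCP to a pose.
- move_l(position, velocity=0.15, rot=None, until_force=None): straight line of the TCP; rot=None keeps the orientation; velocity is the mean speed in m/s. With until_force (N) it stops when the force on the tool has changed by that much, and returns True; else False.
- set_joints(angles): joint-space move.
- let_go() and grab(newtons=None): open the fingers fully, or close them until they stop; newtons is the grip in N (None keeps the last).
- sleep(seconds).
- ik(position, orientation): joint angles nearest the present ones, or None.
- get_state(): the state.
- grab_frame(name): name is "side" or "top" or "wrist"; returns a dict with "img" (420x560x3 uint8, red, green, blue), "fx", "fy", "cx", "cy" (pixels), "k1" (the pictures are not rectified: a ray, as slopes to the right and down, at radius r is drawn at 1 + k1 r^2 times it, then the intrinsics apply), "cam_to_world" (4x4, takes a point from camera to world coordinates); the wrist camera has in their place "T_tool_cam" (4x4, takes a point from camera to tool coordinates, whose origin is the TCP and whose axes are the flange's). Camera axes: x right, y down, z forward; pixel columns grow to the right and rows downward; lengths in m; the calibration is good to about 2 mm. A picture is of the moment at which its call begins: read the wrist's pose just before it. There is no depth.
A pose or a line that the arm cannot do raises MotionError and nothing moves.
- sign_off(): hands the job in; it is judged then, once.
Trained networks look in the newest picture that a camera, given by its name, has taken for a name from the list of things; names that differ only in an ending like _2 or _b are one class to them, and where a whole thing is asked for, a point or a joint stands for the part that bears it (a point fixed in the world has none). Each returns a list of dicts, best first, with "score" (0 to 1); they miss things now and then, are a little off and sometimes report something else, mostly with a low value. They report only what shows in the picture. A call takes as long as a camera call.
- spot_in(camera, name): "centre" ([column, row] in pixels, amid what is visible of it).
- silhouettes(camera, name): "mask" (420x560 bool, what is visible of it) and "centre" ([column, row] in pixels, amid what is visible of it).
- tip_of(camera, name): "centre" ([column, row] in pixels: a listed point, or the origin of a listed thing).
The state is a dict: "clock": time; "q": joint angles; "joint_velocities": joint speeds; "tau": joint torques, N m; "position": TCP position; "eef_rot": TCP orientation; "contact_force": force on the tool from outside, world axes, zero at the start; "wrist_torque": the same for the moment, N m; "finger_gap": opening from 0.0 (shut) to 1.0 (fully open); "grasp_force": force on a finger pad.
Only numpy, scipy, OpenCV 4.12 (cv2) and the standard library are available. Lean on these libraries where they do the work, as an engineer would, in place of code of your own. Each camera call takes 0.05 s, during which the arm holds its last target. There are 200 camera calls.

### The job

Measure the free ledge in front of the balance: hook the tape measure's end over the open edge of the granite slab, draw the case straight back across the ledge until its back sits against the front face of the balance's display terminal, and lock the blade. The balance is a delicate thing, so bring the case up to it and hold it there gently for a moment before you let go, then press the lock fully down without leaning on it. Leave the tape locked in place, flat on the slab and still hooked, so that I can read it, and do not disturb anything else.

Things in the scene. Friction and masses are not known exactly. Their poses are not given: they have to be found in the camera images.
- tape_center (a point): Centre of the case of a pocket tape measure, half-way up (27 mm above its sole): yellow case, black rubber nose, heel and sole, 74 mm long (x), 36 mm wide (y), 54 mm high (z), about 0.4 kg. Nose and steel end hook are at -x, the flat back at +x. It starts upright on a dark blue notebook, nose and hook out past the notebook's edge
- tape_back (a point): Middle of the case's flat back (its +x face), 23 mm above the sole, same axes as the tape
- tape_hook (a point): Middle of the inner face (towards the case) of the end hook, 4 mm below the level of the sole. The hook is 20 mm wide, 2 mm thick and reaches 8 mm below the sole; with the blade in, its inner face is 3 mm ahead of the nose. The blade leaves the nose 3 mm above the sole
- blade (a joint): How far the blade is drawn out of the case, in m: 0 wound in, at most 0.18; it winds itself in unless held or locked
- lock_top (a point): Centre of the top of the red thumb lock, 18 mm long, 22 mm wide, on top of the case 16 mm from its centre towards the nose; it stands 9 mm above the case when the blade is free (63 mm above the sole) and about 4 mm when locked
- lock (a joint): How far the lock is pressed down, in m: 0 free; from about 0.0043 on its brake bears on the blade, and pressed home (0.0046 to 0.006, it stops hard there) it is locked. It moves stiffly, at about 5 N, wants about 9 N to be pressed home, and stays where it is left
- slab_edge (a point): Middle of the upper edge of the open end of a dark granite slab (520 mm long, 320 mm wide, its top 50 mm above the table, 38 mm thick on 12 mm feet, fixed): the point lies on the top face, right at the edge. x points along the slab from this edge to the balance, z up
- tape: The same tape measure as a whole; origin at the centre of the sole, axes as above. With the hook held on an edge, the case is drawn towards its +x; the spring then pulls it back towards the hook with about 2 N. Standing on the slab, its rubber sole holds it against that pull when it is let go
- balance: A white top-pan balance fixed on the slab, square to it; origin on the slab, x from its front to its rear. Its front is a display terminal, 190 mm wide, whose upright front face spans 8 to 38 mm above the slab, then slopes up to 58 mm. The terminal sits on sliding rods, clamped anywhere from 0 to 20 mm out and not tracked: its front face is 135 to 155 mm ahead of the origin
- slab: The granite slab; origin on the table under its centre, x from the open edge to the balance (260 mm from the origin to the edge)
- notebook: Dark blue hardbound notebook, fixed on the table, 148 x 210 x 20 mm, origin under its centre
- marker: Marker pen on the notebook, 125 mm long, 16 mm thick; leave alone
- weigh_dish: White square dish, 85 mm, on the balance's steel pan (pan 165 x 175 mm, top 85 mm above the slab, its front edge 40 mm ahead of the balance's origin; the housing around is 70 mm high); leave alone
- cal_weight: Small brass weight, 28 mm wide and 46 mm high, on the slab beside the balance; leave alone

How it is judged:
On the way, in this order (a step that is already met when the one before it is completed fails the run):
1. the hook holds on the slab's open edge and the blade is drawn out more than 30 mm (value of joint blade above 0.03 m and x of tape_hook in the frame of slab_edge between -0.003 and 0.003 m and z of tape_hook in the frame of slab_edge below 0.002 m and value of joint lock below 0.002 m), for 0.1 s.
2. still hooked, the back of the case is held against the front face of the balance's terminal (at least 1 N) (contact force between tape and balance above 1 N and x of tape_back in the frame of terminal_front above -0.003 m and x of tape_hook in the frame of slab_edge above -0.003 m and z of tape_hook in the frame of slab_edge below 0.002 m and value of joint lock below 0.002 m), for 0.1 s.
3. the lock is pressed down with the case still at the balance (value of joint lock above 0.0045 m and x of tape_back in the frame of terminal_front above -0.003 m), for 0.1 s.
At the end, for the whole second after the job is handed in: The tape stands flat and at rest on the slab, square to the edge within 5 degrees, its hook over the open edge and within 3 mm of it, the back of its case within 3 mm of the front face of the balance's display terminal, the lock pressed down (more than 4.5 mm), and nothing holds it (all of step 3 and x of tape_hook in the frame of slab_edge between -0.003 and 0.003 m and z of tape_hook in the frame of slab_edge below -0.001 m and y of tape_hook in the frame of slab_edge between -0.12 and 0.12 m and angle between the x axis of tape and the x axis of slab, either way round below 0.09 rad and angle between tape's own z axis and vertical below 0.05 rad and linear speed of tape below 0.01 m/s); the robot touches nothing.
It fails at once if the balance is pushed with more than 15 N (contact force between balance and anything else above 15 N).
It fails at once if the lock is pressed with more than 25 N (contact force between the fingers and lock_c0 above 25 N).
It fails at once if another thing is moved by more than 15 mm (distance of any of marker, weigh_dish, cal_weight, tip_box, tube_rack, jar, reagent, calculator from where it was at the start of the episode above 0.015 m).
It also fails if it takes over 72 s, if anything falls off the work surface, if the arm or the gripper's body presses on something with over 40 N, if the wrist force passes 120 N, or if a joint passes its speed limit or range.

## Working session

There is one attempt and no reset: what is moved stays moved. The work goes in short steps, each a Python script; the robot and the scene stay as the last script left them, time stands still between calls to the robot, and variables do not carry over. Pictures are saved under pics/ and viewed, at most 10 in all, crops included, and the job is handed in when it is done.

```bash
ls; mkdir -p pics; cat > h.py <<'E'
from cell import *
import numpy as np, cv2
from scipy.spatial.transform import Rotation as R
def ray(f,px,T=None):
    T=np.array(f["cam_to_world"]) if T is None else T
    K=np.array([[f["fx"],0,f["cx"]],[0,f["fy"],f["cy"]],[0,0,1.]])
    u=cv2.undistortPoints(np.array([[px]],float),K,np.array([f["k1"],0,0,0,0.]))[0,0]
    return T[:3,3],T[:3,:3]@np.array([u[0],u[1],1.])
def at_z(f,px,z,T=None):
    o,d=ray(f,px,T); return o+d*(z-o[2])/d[2]
def tri(rs):
    A=0;b=0
    for o,d in rs:
        d=d/np.linalg.norm(d);P=np.eye(3)-np.outer(d,d);A=A+P;b=b+P@o
    return np.linalg.solve(A,b)
def proj(f,p,T=None):
    T=np.array(f["cam_to_world"]) if T is None else T
    c=np.linalg.inv(T)@np.append(p,1);x=c[:2]/c[2];x=x*(1+f["k1"]*(x@x))
    return np.array([f["fx"]*x[0]+f["cx"],f["fy"]*x[1]+f["cy"]])
def wrist():
    s=get_state();f=grab_frame("wrist");T=np.eye(4);T[:3,:3]=R.from_rotvec(s["eef_rot"]).as_matrix();T[:3,3]=s["position"]
    return f,T@np.array(f["T_tool_cam"])
def save(f,n): cv2.imwrite("pics/"+n+".png",f["img"][:,:,::-1])
E
python3 - <<'E'
from h import *
F={}
s=get_state();print(s["clock"],s["eef_rot"],s["contact_force"])
for c in("side","top"):
    F[c]=grab_frame(c);save(F[c],c+"0")
    for n in("tape_center","tape_back","tape_hook","lock_top","slab_edge","tape","balance","slab","notebook","cal_weight","marker"):
        r=tip_of(c,n)[:2];print(c,n,[(np.round(q["centre"],1).tolist(),round(q["score"],2)) for q in r])
a=cv2.hconcat([F[c]["img"][:,:,::-1] for c in F]);
E
```

```text
pics
0.0 [-3.08699261e+00 -5.74151648e-01  1.58172886e-04] [0.56068568 0.19332386 0.73607432]
side tape_center [([148.8, 284.7], 0.78)]
side tape_back [([168.7, 277.8], 0.55)]
side tape_hook [([132.9, 303.0], 0.35)]
side lock_top [([138.5, 275.8], 0.44)]
side slab_edge [([247.5, 204.3], 0.69), ([371.9, 125.7], 0.44)]
side tape [([151.5, 293.4], 0.63)]
side balance [([353.9, 155.4], 0.79)]
side slab [([325.3, 184.3], 0.96)]
side notebook [([174.2, 293.1], 0.87), ([168.8, 279.0], 0.52)]
side cal_weight [([365.4, 193.3], 0.67)]
side marker [([195.6, 281.5], 0.82), ([151.4, 284.3], 0.48)]
top tape_center [([141.2, 187.4], 0.92)]
top tape_back [([156.2, 193.0], 0.92), ([148.2, 190.1], 0.4)]
top tape_hook []
top lock_top [([132.1, 182.7], 0.43), ([439.5, 207.5], 0.21)]
top slab_edge [([290.5, 171.0], 0.71)]
top tape [([150.1, 188.0], 0.74), ([474.6, 204.5], 0.19)]
top balance [([439.5, 206.0], 0.77)]
top slab [([391.9, 202.4], 0.6)]
top notebook [([158.7, 204.0], 0.74)]
top cal_weight [([390.0, 258.1], 0.45)]
top marker [([179.0, 208.2], 0.7)]
```

View pics/side0.png

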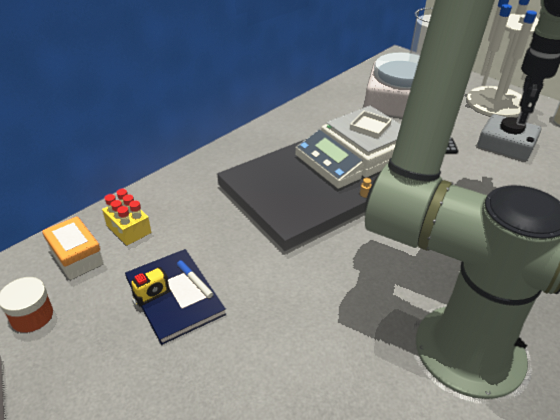

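View pics/top0.png

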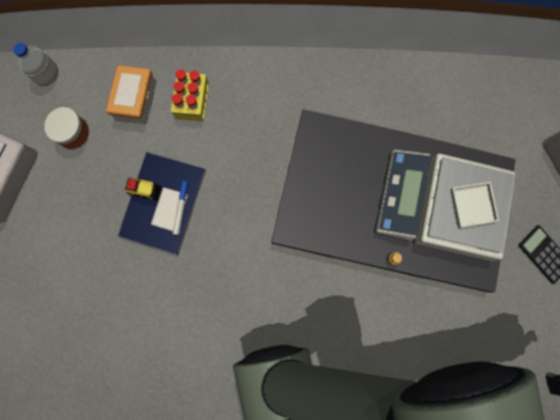

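```bash
python3 - <<'E'
from h import *
S=grab_frame("side");T=grab_frame("top")
P=lambda *a:print(*[np.round(x,4) if not isinstance(x,str) else x for x in a])
P("campos",S["cam_to_world"][:3,3] if hasattr(S["cam_to_world"],'shape') else np.array(S["cam_to_world"])[:3,3],np.array(T["cam_to_world"])[:3,3])
for n,a,b in(("center",[148.8,284.7],[141.2,187.4]),("back",[168.7,277.8],[156.2,193]),("lock",[138.5,275.8],[132.1,182.7]),("edge",[247.5,204.3],[290.5,171]),("balance",[353.9,155.4],[439.5,206]),("slab",[325.3,184.3],[391.9,202.4])):
    P(n,tri([ray(S,a),ray(T,b)]))
P("edge z",at_z(S,[247.5,204.3],.05),at_z(T,[290.5,171],.05))
P("bal",at_z(T,[439.5,206],.05)); P("slab",at_z(T,[391.9,202.4],0))
P("cal",at_z(T,[390,258],.05))
P("c",at_z(T,[141.2,187.4],.047),"b",at_z(T,[156.2,193],.043),"l",at_z(T,[132.1,182.7],.083),"note",at_z(T,[158.7,204],0),"mk",at_z(T,[179,208.2],.028))
m=silhouettes("top","slab")[0]["mask"]; c=max(cv2.findContours(m.astype(np.uint8),0,1)[0],key=cv2.contourArea)
for p in cv2.approxPolyDP(c,4,True)[:,0]: P("slabpoly",p,at_z(T,p.astype(float),.05)[:2])
E
```

```text
campos [-0.1474  0.7362  0.9179] [0.3421 0.0375 1.1926]
center [0.5687 0.3662 0.0473]
back [0.5536 0.3276 0.0504]
lock [0.5741 0.3797 0.0814]
edge [0.6159 0.0247 0.0366]
balance [ 0.5362 -0.3149  0.0573]
slab [ 5.534e-01 -2.169e-01 -3.000e-04]
edge z [0.6046 0.0357 0.05  ] [0.6124 0.0246 0.05  ]
bal [ 0.5387 -0.3163  0.05  ]
slab [ 0.5535 -0.2167  0.    ]
cal [ 0.4189 -0.2005  0.05  ]
c [0.5693 0.3669 0.047 ] b [0.5575 0.3318 0.043 ] l [0.5726 0.3781 0.083 ] note [0.5391 0.3352 0.    ] mk [0.5255 0.2799 0.028 ]
slabpoly [302 111] [7.564e-01 1.000e-04]
slabpoly [272 243] [0.4477 0.063 ]
slabpoly [495 290] [ 0.349  -0.4432]
slabpoly [500 259] [ 0.4193 -0.457 ]
slabpoly [454 255] [ 0.4275 -0.3475]
slabpoly [416 244] [ 0.4511 -0.2599]
slabpoly [414 238] [ 0.4646 -0.2555]
slabpoly [403 240] [ 0.4597 -0.2303]
slabpoly [374 230] [ 0.4811 -0.1647]
slabpoly [393 149] [ 0.6697 -0.2109]
slabpoly [431 156] [ 0.6556 -0.3   ]
slabpoly [441 152] [ 0.6659 -0.3242]
slabpoly [509 170] [ 0.628 -0.489]
slabpoly [514 159] [ 0.6552 -0.5035]
```

The side view shows the tape on the notebook at about (148,287), nose to the left, and the slab at about (300,190) with its open edge facing the notebook. In the top view the open edge runs from (302,111) to (272,243), the terminal front is at x≈380–395, and the tape is at (141,188). Next I'll take close looks with the wrist camera, over the slab edge and then over the tape.

```bash
cat >> h.py <<'E'
def rot(yaw,flip=False):
    x=np.array([np.cos(yaw),np.sin(yaw),0])*(-1 if flip else 1);z=np.array([0,0,-1.])
    return R.from_matrix(np.stack([x,np.cross(z,x),z],1)).as_rotvec()
E
python3 - <<'E'
from h import *
yaw=np.radians(-101.2)
print(get_state()["clock"])
for fl in(0,1):
    for p in([.60,.06,.35],[.569,.367,.25],[.569,.367,.03],[.56,-.18,.07]):
        q=ik(p,rot(yaw,fl));print(fl,p,None if q is None else np.round(q,2))
f=grab_frame("wrist");print(np.round(np.array(f["T_tool_cam"]),3).tolist(),f["fx"])
E
```

```text
1.35
0 [0.6, 0.06, 0.35] [-0.02  0.39  0.29  1.47  0.   -1.4 ]
0 [0.569, 0.367, 0.25] [ 0.46  0.55  0.3   1.31  0.   -0.91]
0 [0.569, 0.367, 0.03] [ 0.46  0.69 -0.03  0.85  0.   -0.91]
0 [0.56, -0.18, 0.07] [-0.44  0.5  -0.26  0.8   0.   -1.81]
1 [0.6, 0.06, 0.35] [-0.02  0.39  0.29  1.47  0.    1.74]
1 [0.569, 0.367, 0.25] [0.46 0.55 0.3  1.31 0.   2.23]
1 [0.569, 0.367, 0.03] [ 0.46  0.69 -0.03  0.85  0.    2.23]
1 [0.56, -0.18, 0.07] [-0.44  0.5  -0.26  0.8   0.    1.33]
[[0.0, -0.947, -0.321, 0.083], [1.0, 0.0, -0.001, -0.001], [0.001, -0.321, 0.947, -0.177], [0.0, 0.0, 0.0, 1.0]] 356.47474771542085
```

```bash
python3 - <<'E'
from h import *
yaw=np.radians(-101.2)
movep([.60,.04,.34],rot(yaw,1))
f,T=wrist();save(f,"w_edge")
P=lambda n,p,z:print(n,np.round(p,1),np.round(at_z(f,np.array(p,float),z,T),4))
for n,z in(("slab_edge",.05),("balance",.05),("cal_weight",.05)):
    for r in tip_of("wrist",n)[:2]:P(n+" %.2f"%r["score"],r["centre"],z)
for r in silhouettes("wrist","slab")[:1]:
    c=max(cv2.findContours(r["mask"].astype(np.uint8),0,1)[0],key=cv2.contourArea)
    for p in cv2.approxPolyDP(c,4,True)[:,0]:P("poly",p,.05)
movep([.569-.02,.367-.045,.2],rot(np.radians(-106),1))
f,T=wrist();save(f,"w_tape")
for n,z in(("tape_center",.047),("tape_back",.043),("lock_top",.083),("tape_hook",.016),("tape",.02),("notebook",0),("marker",.028)):
    for r in tip_of("wrist",n)[:2]:P(n+" %.2f"%r["score"],r["centre"],z)
print(get_state()["clock"])
cv2.imwrite("pics/both.png",cv2.resize(cv2.hconcat([cv2.imread("pics/w_edge.png"),cv2.imread("pics/w_tape.png")]),(800,300),interpolation=cv2.INTER_AREA))
E
```

```text
slab_edge 0.96 [288.4 164.1] [0.6107 0.0285 0.05  ]
balance 0.65 [283.8 373.4] [ 0.5378 -0.3158  0.05  ]
cal_weight 0.90 [198.9 333.6] [ 0.4206 -0.2104  0.05  ]
poly [170 158] [0.4582 0.0678 0.05  ]
poly [166 167] [0.4494 0.0572 0.05  ]
poly [183 332] [ 0.3963 -0.2028  0.05  ]
poly [192 323] [ 0.4155 -0.1888  0.05  ]
poly [205 329] [ 0.4326 -0.2035  0.05  ]
poly [201 347] [ 0.4166 -0.2366  0.05  ]
poly [186 359] [ 0.385  -0.2561  0.05  ]
poly [192 408] [ 0.3625 -0.3649  0.05  ]
poly [217 399] [ 0.4124 -0.3513  0.05  ]
poly [223 309] [ 0.4702 -0.1726  0.05  ]
poly [270 306] [ 0.5423 -0.1811  0.05  ]
poly [350 310] [ 0.6617 -0.2129  0.05  ]
poly [353 404] [ 0.6435 -0.4102  0.05  ]
poly [367 410] [ 0.6665 -0.4306  0.05  ]
poly [381 341] [ 0.7039 -0.2824  0.05  ]
poly [380 285] [ 0.7118 -0.1783  0.05  ]
poly [390 277] [ 0.728  -0.1677  0.05  ]
poly [403 164] [ 7.615e-01 -7.000e-04  5.000e-02]
poly [369 156] [0.7175 0.0187 0.05  ]
tape_center 0.74 [281.  131.7] [0.5653 0.3675 0.047 ]
tape_center 0.42 [280.3  89.8] [0.5749 0.4031 0.047 ]
tape_back 0.70 [287.6 173.3] [0.5605 0.3275 0.043 ]
lock_top 0.60 [284.  118.6] [0.5713 0.3806 0.083 ]
tape_hook 0.61 [280.4  87.3] [0.5758 0.4055 0.016 ]
tape 0.89 [284.3 124.5] [0.5698 0.3706 0.02  ]
notebook 0.76 [269.6 173.3] [0.5403 0.3234 0.    ]
marker 0.89 [275.4 218.5] [0.5348 0.2814 0.028 ]
5.75
```

View pics/both.png

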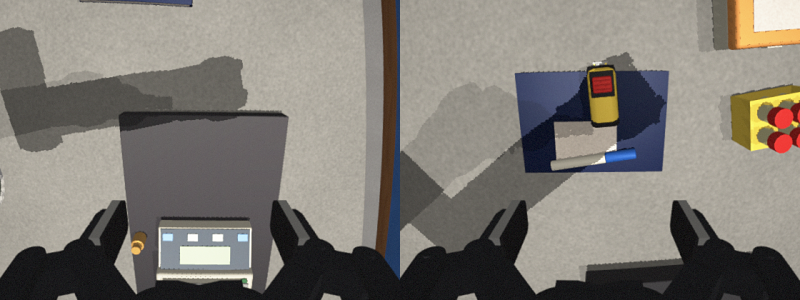

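The left frame shows the slab's open edge at its row ~115 and the terminal front at row ~220. In the right frame the tape is at about (602,95) with its hook at (599,64), and the marker is clear of the heel. All the estimates agree, so I'll grasp.

```bash
python3 - <<'E'
from h import *
yaw=np.radians(-102.3);rv=rot(yaw,1)
movep([.568,.3658,.12],rv)
f,T=wrist();save(f,"w_pre")
P=lambda n,p,z:print(n,np.round(p,1),np.round(at_z(f,np.array(p,float),z,T),4))
for n,z in(("tape_center",.047),("lock_top",.083),("tape_hook",.016)):
    for r in tip_of("wrist",n)[:1]:P(n+" %.2f"%r["score"],r["centre"],z)
print(move_l([.568,.3658,.026],.08,until_force=8))
grab(40)
s=get_state();print(s["finger_gap"],s["grasp_force"],s["contact_force"],s["position"])
move_l([.568,.3658,.12],.1)
f,T=wrist();save(f,"w_held")
dz=.094
for n,z in(("tape_center",.047),("lock_top",.083),("tape_hook",.016),("tape_back",.043)):
    for r in tip_of("wrist",n)[:1]:P(n+" %.2f"%r["score"],r["centre"],z+dz)
s=get_state();print(s["finger_gap"],s["contact_force"],s["clock"])
E
```

```text
tape_center 0.68 [279.7 212.3] [0.5671 0.3636 0.047 ]
lock_top 0.56 [280.6 206. ] [0.5711 0.3797 0.083 ]
tape_hook 0.76 [278.3 148.2] [0.5751 0.4055 0.016 ]
False
0.40787598310480666 40.890403389930725 [-1.29634285 -0.32866318  2.68273424] [0.56809896 0.36603574 0.0264904 ]
lock_top 0.64 [279.  279.9] [0.5705 0.3811 0.177 ]
tape_hook 0.83 [280.6 175.6] [0.5766 0.4052 0.11  ]
tape_back 0.66 [276.9 244.2] [0.5689 0.3783 0.137 ]
0.40706354455623117 [ 0.78801862 -0.51212966 -3.98509568] 9.5917
```

View pics/w_held.png

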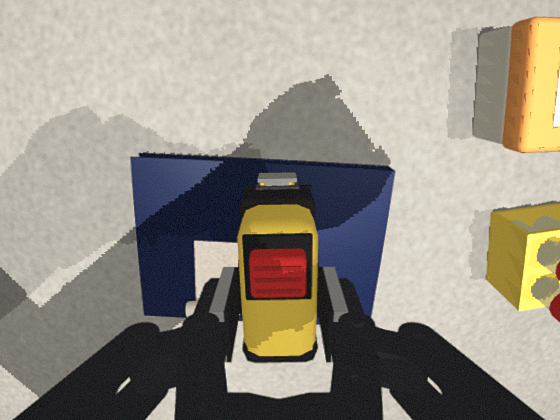

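The tape is held squarely between the pads: lock at (279,275), hook at (278,180), with the tape's axis lined up with the tool's. Next I'll carry it to above the edge and check there.

```bash
cat >> h.py <<'E'
YAW=np.radians(-101.0);U=np.array([np.cos(YAW),np.sin(YAW),0]);E0=np.array([.606,.029,.05]);RV=rot(YAW,1)
ZT=.0565 # TCP height with the sole on the slab
def at(s,z): # TCP with tape centre s along slab from edge
    p=E0+U*s; return np.array([p[0],p[1],z])
E
python3 - <<'E'
from h import *
move_l([.568,.366,.17],.15)
movep(at(.028,.13),RV)
move_l(at(.028,ZT+.015),.08)
f,T=wrist();save(f,"w_over")
L=lambda p,z:np.round([(at_z(f,np.array(p,float),z,T)-E0)@U, (at_z(f,np.array(p,float),z,T)-E0)@np.array([-U[1],U[0],0])],4)
for n,z in(("tape_hook",.061),("lock_top",.128),("slab_edge",.05)):
    for r in tip_of("wrist",n)[:1]:print(n,np.round(r["centre"],1),L(r["centre"],z),round(r["score"],2))
m=silhouettes("wrist","slab")[0]["mask"]
for c in range(20,560,40):
    k=np.flatnonzero(m[:,c]); 
    if len(k):print(c,k[0],L([c,k[0]],.05))
print(get_state()["clock"])
E
```

```text
tape_hook [277.5 175.9] [-0.0122 -0.0005] 0.98
lock_top [277.3 277.8] [ 0.0122 -0.0005] 0.91
slab_edge [278.6 186. ] [-0.0038  0.0001] 0.62
20 183 [-0.0065 -0.156 ]
60 171 [-0.0134 -0.1284]
100 171 [-0.0131 -0.1036]
140 171 [-0.0129 -0.0797]
180 171 [-0.0127 -0.0563]
220 172 [-0.012  -0.0333]
260 364 [ 0.1249 -0.0129]
300 172 [-0.012   0.0123]
340 173 [-0.0114  0.0351]
380 174 [-0.011   0.0583]
420 175 [-0.0105  0.0819]
460 176 [-0.0101  0.1061]
500 177 [-0.0098  0.1313]
12.5833
```

View pics/w_over.png

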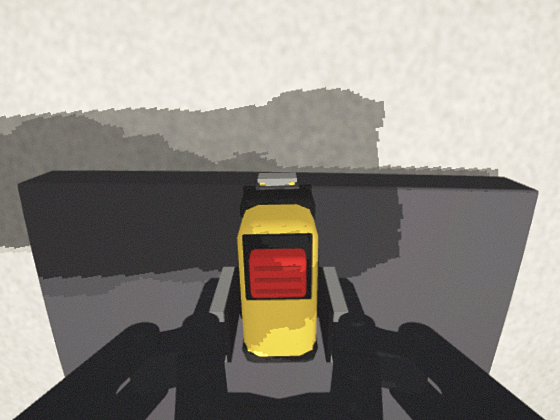

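The top edge of the slab's end is at row ~187, its end face is the strip at rows 171–187, and the hook (row 176) is about 9 mm outside the edge. Next I'll lower the tape, hook it and draw the case back.

```bash
sed -i 's/^YAW=np.radians(-101.0)/YAW=np.radians(-101.4)/' h.py
python3 - <<'E'
from h import *
st=lambda t:(lambda s:print(t,round(s["clock"],2),"s,y,z",np.round([(s["position"]-E0)@U,(s["position"]-E0)@np.array([-U[1],U[0],0]),s["position"][2]],4),"F.u",np.round([s["contact_force"]@U,s["contact_force"]@np.array([-U[1],U[0],0]),s["contact_force"][2]],2),round(s["finger_gap"],4)))(get_state())
st("a");move_l(at(.028,ZT+.015),.05,rot=RV)
move_l(at(.028,ZT+.004),.05)
print(move_l(at(.028,ZT-.004),.012,until_force=4));st("down")
z=get_state()["position"][2]+.0005
if abs(z-ZT)>.003: raise SystemExit("odd height")
move_l(at(.028,z),.02);st("up")
move_l(at(.036,z),.04);st("prehook")
move_l(at(.085,z),.05);st("drawn");sleep(.2);st("drawn2")
f,T=wrist();save(f,"w_drawn")
for n in("tape_hook","lock_top"):
    for r in tip_of("wrist",n)[:1]:
        p=at_z(f,np.array(r["centre"],float),.046 if n=="tape_hook" else .113,T);print(n,r["score"],np.round((p-E0)@U,4))
E
```

```text
a 12.58 s,y,z [0.028  0.0006 0.0721] F.u [ 0.39  0.74 -4.63] 0.4075
True
down 13.65 s,y,z [0.0279 0.0003 0.0564] F.u [-0.1  -0.3   5.94] 0.4073
up 13.94 s,y,z [ 0.028  -0.0003  0.0566] F.u [-0.87 -0.34 -2.72] 0.4123
prehook 14.29 s,y,z [ 0.0357 -0.0003  0.0568] F.u [-3.87 -0.89 -2.66] 0.4088
drawn 15.43 s,y,z [0.0849 0.     0.057 ] F.u [-2.32  1.89 -4.19] 0.4068
drawn2 15.62 s,y,z [ 0.0847 -0.      0.0569] F.u [-1.94  0.88 -4.14] 0.4056
tape_hook 0.64 -0.0035
lock_top 0.6 0.0693
```

View pics/w_drawn.png

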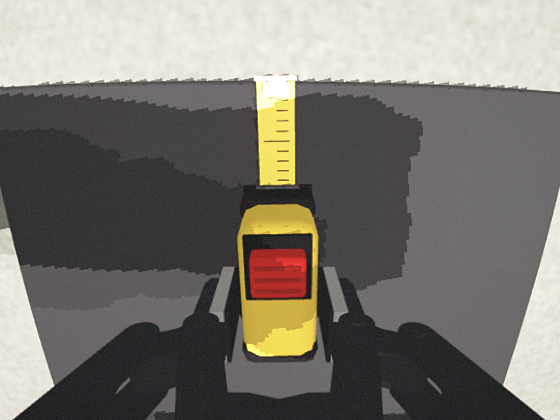

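The hook holds on the edge at (277,77), and the blade is out about 45 mm, drawn straight. I'll carry on to the terminal, slowly for the last stretch.

```bash
cat >> h.py <<'E'
V=np.array([-U[1],U[0],0])
def st(t):
    s=get_state();print(t,round(s["clock"],2),"s,y,z",np.round([(s["position"]-E0)@U,(s["position"]-E0)@V,s["position"][2]],4),"F",np.round([s["contact_force"]@U,s["contact_force"]@V,s["contact_force"][2]],2),round(s["finger_gap"],4))
E
python3 - <<'E'
from h import *
z=.0569
move_l(at(.15,z),.06);st("near");sleep(.2);st("near")
print(move_l(at(.200,z),.012,until_force=3.5));st("hit")
for i in range(3): sleep(.15);st("hold")
E
```

```text
near 17.01 s,y,z [ 1.497e-01 -1.000e-04  5.690e-02] F [-1.69  0.86 -4.99] 0.4057
near 17.21 s,y,z [ 0.1496 -0.      0.0569] F [-2.18  0.57 -4.86] 0.4131
True
hit 19.56 s,y,z [0.1777 0.     0.0566] F [-1.31 -0.3   3.28] 0.4122
hold 19.71 s,y,z [0.1777 0.     0.0565] F [-0.95 -0.11  6.08] 0.4098
hold 19.86 s,y,z [0.1777 0.     0.0565] F [ 0.39 -0.24  6.67] 0.4091
hold 20.01 s,y,z [0.1776 0.     0.0565] F [ 0.43 -0.67  5.85] 0.4128
```

```bash
python3 - <<'E'
from h import *
s=(get_state()["position"]-E0)@U
move_l(at(s,.0574),.02);st("lift");sleep(.2);st("lift")
f,T=wrist();save(f,"w_near")
for n in("tape_hook","lock_top"):
    for r in tip_of("wrist",n)[:1]:
        p=at_z(f,np.array(r["centre"],float),.046 if n=="tape_hook" else .113,T);print(n,r["score"],np.round((p-E0)@U,4))
f=grab_frame("side");cv2.imwrite("pics/side_near.png",cv2.resize(f["img"][90:250,200:420,::-1],None,fx=3.5,fy=3.5,interpolation=cv2.INTER_CUBIC))
E
```

```text
lift 20.27 s,y,z [ 0.1774 -0.0007  0.0568] F [-1.4  -0.03 -2.7 ] 0.4096
lift 20.48 s,y,z [ 0.1774 -0.0007  0.0568] F [-1.36 -0.45 -5.81] 0.404
lock_top 0.67 0.1612
```

View pics/side_near.png

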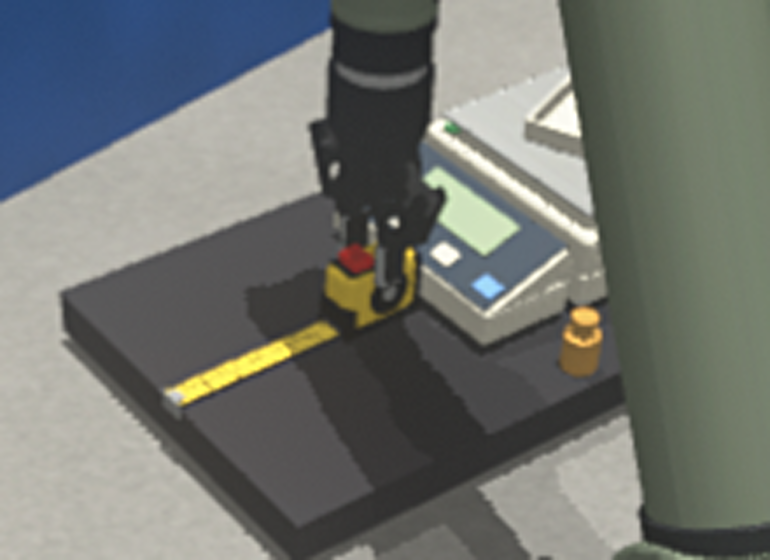

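The case is a few mm from the terminal. The earlier stop came from the sole touching the slab, not from the balance. I'll go on in small steps and watch the force along the slab.

```bash
python3 - <<'E'
from h import *
fu=lambda:np.mean([(sleep(.03),get_state()["contact_force"]@U)[1] for _ in range(5)])
s0=(get_state()["position"]-E0)@U
move_l(at(s0,.0578),.02);b=fu();print(b)
for i in range(1,20):
    hit=move_l(at(s0+i*.0006,.0578),.01,until_force=6);f=fu()
    st("%d %s %.2f"%(i,hit,f))
    if f<b-3.5 or hit:break
sleep(.3);st("hold");print(fu())
E
```

```text
-2.1668456988142744
1 False -3.40 21.51 s,y,z [ 0.1779 -0.0002  0.0578] F [-3.74 -1.49 -4.55] 0.409
2 False -5.08 21.93 s,y,z [ 0.1779 -0.0002  0.0578] F [-5.3  -0.78 -4.56] 0.4085
3 False -6.34 22.34 s,y,z [ 0.1779 -0.0002  0.0578] F [-6.54 -0.43 -4.32] 0.413
hold 22.64 s,y,z [ 0.1779 -0.0002  0.0578] F [-6.85  0.07 -3.88] 0.4122
-6.351709485026133
```

Contact is at s=0.178 with about 4 N held on the balance. I'll lower the last millimetre, release, and look again.

```bash
python3 - <<'E'
from h import *
fu=lambda:np.mean([(sleep(.03),get_state()["contact_force"]@U)[1] for _ in range(5)])
s=.1774+.0016
print(move_l(at(s,.0564),.01,until_force=6));st("low");print(fu());sleep(.3);st("hold")
let_go();st("open")
p=get_state()["position"]
move_l([*p[:2],.155],.12);st("up")
f,T=wrist();save(f,"w_rel")
for n,z in(("tape_hook",.046),("lock_top",.113),("tape_center",.077),("tape_back",.073)):
    for r in tip_of("wrist",n)[:1]:
        q=at_z(f,np.array(r["centre"],float),z,T);print(n,round(r["score"],2),np.round(r["centre"],1),np.round([(q-E0)@U,(q-E0)@V],4))
E
```

```text
True
low 23.04 s,y,z [ 0.1776 -0.      0.0566] F [-0.82  0.64  4.79] 0.406
0.1860915839911341
hold 23.51 s,y,z [ 0.1775 -0.      0.0565] F [-0.3  -0.25  5.71] 0.4079
open 24.06 s,y,z [ 0.1763 -0.0026  0.0544] F [ 1.2  -1.   -0.25] 0.9977
up 25.04 s,y,z [ 0.1762 -0.0032  0.1542] F [0.09 0.47 0.64] 0.9986
lock_top 0.8 [284.  203.5] [ 0.1607 -0.0007]
tape_center 0.57 [283.6 212. ] [ 0.1783 -0.0007]
tape_back 0.64 [281.9 255.8] [ 0.2164 -0.0018]
```

View pics/w_rel.png

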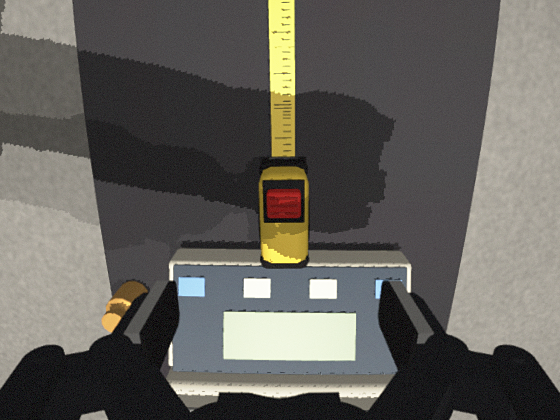

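The tape stays put against the terminal, with the lock at (284,204). I'll shut the fingers and press the lock in small steps while watching the force.

```bash
python3 - <<'E'
from h import *
grab(20)
x=E0+U*.1620+V*-.0006
mv=lambda z,v,**k:move_l([x[0],x[1],z],v,**k)
mv(.150,.1);mv(.119,.06)
fz=lambda:np.mean([(sleep(.03),get_state()["contact_force"][2])[1] for _ in range(4)])
b=fz();st("above");z=.119;zs=[]
while z>.098:
    z-=.0006;hit=mv(z,.012,until_force=8);f=fz()-b;a=get_state()["position"][2]
    zs.append((round(z,4),round(a,4),round(f,1)))
    if f>14: break
print(zs);st("pressed");sleep(.3);st("hold")
E
```

```text
above 27.16 s,y,z [ 0.1621 -0.0002  0.1194] F [ 0.47 -0.09  0.52] -0.0009
[(0.1184, np.float64(0.1185), np.float64(-0.1)), (0.1178, np.float64(0.1178), np.float64(0.3)), (0.1172, np.float64(0.1172), np.float64(0.2)), (0.1166, np.float64(0.1166), np.float64(0.0)), (0.116, np.float64(0.116), np.float64(-0.3)), (0.1154, np.float64(0.1154), np.float64(-0.4)), (0.1148, np.float64(0.1148), np.float64(0.0)), (0.1142, np.float64(0.1142), np.float64(-0.1)), (0.1136, np.float64(0.1136), np.float64(-0.1)), (0.113, np.float64(0.113), np.float64(-0.5)), (0.1124, np.float64(0.1124), np.float64(-0.1)), (0.1118, np.float64(0.1118), np.float64(-0.3)), (0.1112, np.float64(0.1112), np.float64(0.1)), (0.1106, np.float64(0.1106), np.float64(-0.2)), (0.11, np.float64(0.11), np.float64(-0.2)), (0.1094, np.float64(0.1094), np.float64(-0.7)), (0.1088, np.float64(0.1088), np.float64(0.1)), (0.1082, np.float64(0.1082), np.float64(-0.1)), (0.1076, np.float64(0.1076), np.float64(0.1)), (0.107, np.float64(0.107), np.float64(0.1)), (0.1064, np.float64(0.1064), np.float64(-0.2)), (0.1058, np.float64(0.1058), np.float64(0.1)), (0.1052, np.float64(0.1052), np.float64(-0.4)), (0.1046, np.float64(0.1046), np.float64(-0.5)), (0.104, np.float64(0.104), np.float64(-0.1)), (0.1034, np.float64(0.1034), np.float64(0.2)), (0.1028, np.float64(0.1028), np.float64(-0.4)), (0.1022, np.float64(0.1022), np.float64(0.0)), (0.1016, np.float64(0.1016), np.float64(0.3)), (0.101, np.float64(0.101), np.float64(-0.1)), (0.1004, np.float64(0.1004), np.float64(-0.5)), (0.0998, np.float64(0.0998), np.float64(-0.5)), (0.0992, np.float64(0.0992), np.float64(0.3)), (0.0986, np.float64(0.0986), np.float64(-0.2)), (0.098, np.float64(0.098), np.float64(-0.1))]
pressed 40.58 s,y,z [ 0.162  -0.0006  0.098 ] F [ 0.02  0.43 -0.46] 0.0006
hold 40.88 s,y,z [ 0.162  -0.0006  0.098 ] F [-0.69 -0.36  0.24] 0.0035
```

```bash
python3 - <<'E'
from h import *
f,T=wrist();save(f,"w_x")
for n in("tape_hook","lock_top","tape_center"):
    for r in tip_of("wrist",n)[:1]:print(n,np.round(r["centre"],1),round(r["score"],2))
s=grab_frame("side");a=cv2.resize(s["img"][90:250,200:420,::-1],(400,300),interpolation=cv2.INTER_CUBIC)
cv2.imwrite("pics/x.png",cv2.hconcat([cv2.resize(f["img"][:,:,::-1],(400,300)),a]))
E
```

```text
lock_top [278.6 265.6] 0.74
```

View pics/x.png

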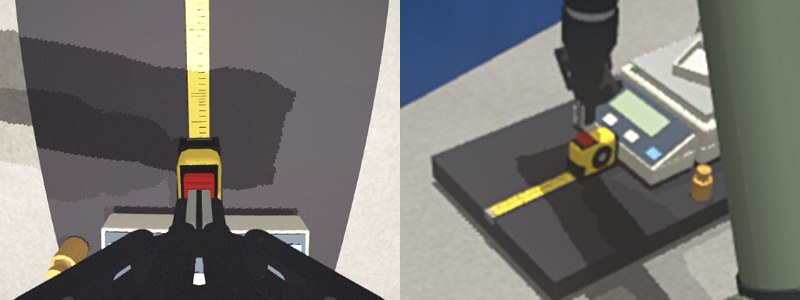

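```bash
python3 - <<'E'
from h import *
f,T=wrist();s=grab_frame("side");p=np.array(get_state()["position"])
print(get_state()["finger_gap"],p)
W=f["img"][:,:,::-1].copy();S=s["img"][:,:,::-1].copy()
print("tcp in wrist",proj(f,p,T),"side",proj(s,p))
L=E0+U*.162;L[2]=.113;print("lock in wrist",proj(f,L,T),"side",proj(s,L))
u,v=np.round(proj(s,p)).astype(int);k=lambda I,x0,y0,w,h,z:cv2.resize(I[y0:y0+h,x0:x0+w],(w*z,h*z),interpolation=cv2.INTER_CUBIC)
print(u,v)
for r in spot_in("side","lock_top")[:1]:print(r)
S[v,u]=[0,255,0]
A=k(W,230,190,100,150,4);B=k(S,u-25,v-45,50,75,8)
cv2.imwrite("pics/y.png",cv2.hconcat([A,B]))
E
```

```text
0.003703556679431115 [ 0.57340239 -0.12968724  0.09801305]
tcp in wrist [279.36934726 252.50595351] side [300.65864734 166.2043688 ]
lock in wrist [280.30878572 264.93390907] side [300.74031782 161.41712207]
301 166
```

View pics/y.png

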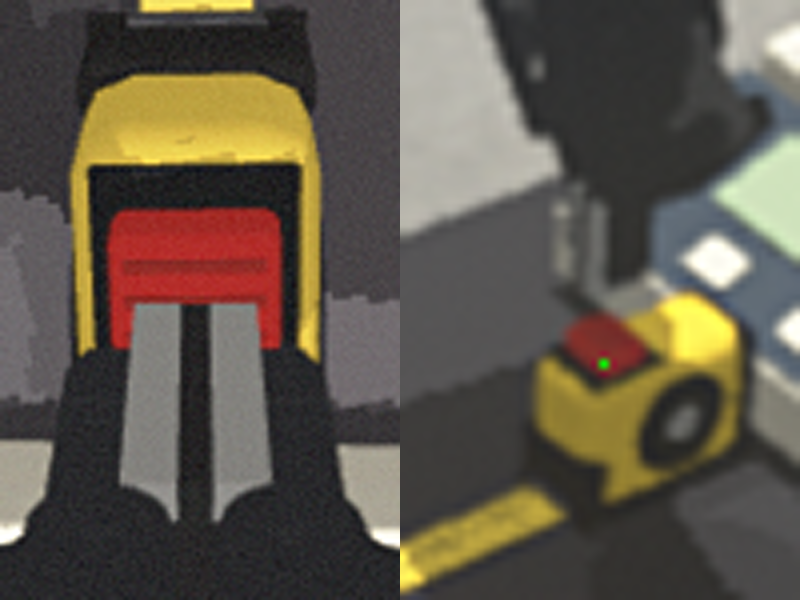

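The two fingers are squarely over the red lock. Their real tips are about 19 mm behind the nominal TCP, so they still hover 4–9 mm above it. I'll keep descending.

```bash
python3 - <<'E'
from h import *
x=E0+U*.1620+V*-.0006
mv=lambda z,v,**k:move_l([x[0],x[1],z],v,**k)
fz=lambda:np.mean([(sleep(.03),get_state()["contact_force"][2])[1] for _ in range(3)])
b=fz();st("start")
hit=mv(.084,.012,until_force=3);st("touch %s"%hit)
z=get_state()["position"][2];zs=[];t0=get_state()["clock"]
while hit and z>.078 and get_state()["clock"]-t0<12:
    z-=.0006;mv(z,.012,until_force=6);f=fz()-b;a=get_state()["position"][2]
    zs.append((round(z,4),round(float(a),4),round(float(f),1)))
    if f>13: break
print(zs);st("pressed")
E
```

```text
start 41.38 s,y,z [ 0.162  -0.0006  0.098 ] F [0.8  0.57 0.87] 0.0012
touch False 42.69 s,y,z [ 0.162  -0.0005  0.0841] F [ 0.33 -0.25  0.53] -0.0042
[]
pressed 42.69 s,y,z [ 0.162  -0.0005  0.0841] F [ 0.33 -0.25  0.53] -0.0042
```

```bash
python3 - <<'E'
from h import *
x=E0+U*.1620+V*-.0006
mv=lambda z,v,**k:move_l([x[0],x[1],z],v,**k)
fz=lambda:np.mean([(sleep(.03),get_state()["contact_force"][2])[1] for _ in range(3)])
b=fz()
f,T=wrist();save(f,"w_z")
for r in silhouettes("wrist","lock_top")[:1]:
    k=np.argwhere(r["mask"]);print("lock mask",k.min(0),k.max(0),r["score"])
L=E0+U*.162;L[2]=.113;print("lock expected",proj(f,L,T))
for r in tip_of("wrist","lock_top")[:1]:print(r)
for e in (-.009,.009):
    L=E0+U*(.162+e);L[2]=.113;print(proj(f,L,T))
m=f["img"].astype(int);red=(m[...,0]>120)&(m[...,1]<80);k=np.argwhere(red[180:,250:310])+[180,250];print("red",k.min(0),k.max(0),len(k))
g=(abs(m[...,0]-m[...,1])<12)&(m[...,0]>110);k=np.argwhere(g[200:330,255:305])+[200,255];print("grey",k.min(0),k.max(0),len(k))
st("s")
E
```

```text
lock mask [253 255] [276 301] 0.55
lock expected [279.97658064 278.2455797 ]
{'centre': [278.8, 279.9], 'score': 0.97}
[280.03272607 260.94924786]
[279.92180152 294.89117998]
red [254 255] [276 301] 695
grey [266 260] [319 297] 1199
s 42.94 s,y,z [ 0.162  -0.0006  0.0841] F [-0.85  0.01 -0.41] -0.0011
```

```bash
python3 - <<'E'
from h import *
x=E0+U*.1620+V*-.0006
mv=lambda z,v,**k:move_l([x[0],x[1],z],v,**k)
fz=lambda:np.mean([(sleep(.03),get_state()["contact_force"][2])[1] for _ in range(3)])
b=fz()
hit=mv(.066,.012,until_force=3);st("touch %s"%hit)
z=get_state()["position"][2];zs=[];t0=get_state()["clock"]
while hit and get_state()["clock"]-t0<10:
    z-=.0006;mv(z,.012,until_force=6);f=fz()-b;a=get_state()["position"][2]
    zs.append((round(float(z),4),round(float(a),4),round(float(f),1)))
    if f>13: break
print(zs);st("pressed")
E
```

```text
touch True 43.77 s,y,z [ 0.162  -0.0006  0.0776] F [-0.31 -0.57  2.78] 0.0026
[(0.077, 0.0772, 4.3), (0.0764, 0.0764, 3.8), (0.0758, 0.0757, 3.7), (0.0752, 0.0751, 3.6), (0.0746, 0.0745, 3.8), (0.074, 0.0739, 3.2), (0.0734, 0.0734, 4.4), (0.0728, 0.073, 5.2), (0.0722, 0.0726, 6.2), (0.0716, 0.0722, 8.2), (0.071, 0.0721, 11.1), (0.0704, 0.0721, 14.8)]
pressed 47.97 s,y,z [ 1.62e-01 -1.00e-04  7.21e-02] F [-1.02 -2.94 15.47] -0.0006
```

The lock travelled about 5.7 mm to its hard stop at 15 N, so it is locked. I'll retreat, check and hand in.

```bash
python3 - <<'E'
from h import *
x=E0+U*.1620+V*-.0006
move_l([x[0],x[1],.18],.1)
f,T=wrist()
for n,z in(("lock_top",.108),("tape_center",.077),("tape_back",.073)):
    for r in tip_of("wrist",n)[:1]:
        q=at_z(f,np.array(r["centre"],float),z,T);print(n,round(r["score"],2),np.round([(q-E0)@U,(q-E0)@V],4))
s=grab_frame("side")
for n in("tape_hook","slab_edge"):
    for r in tip_of("side",n)[:1]:
        q=at_z(s,np.array(r["centre"],float),.046,None);print(n,round(r["score"],2),np.round([(q-E0)@U,(q-E0)@V],4))
st("up");print(sign_off())
E
```

```text
lock_top 0.88 [0.1604 0.0011]
tape_center 0.73 [ 0.181  -0.0008]
tape_back 0.91 [ 0.2189 -0.0011]
tape_hook 0.48 [-0.002  -0.0042]
slab_edge 0.72 [-0.0067  0.0091]
up 49.57 s,y,z [ 0.162  -0.0007  0.1797] F [-0.53 -0.46  0.03] -0.0
the job is handed in; nothing more can be done
None
```

The tape is hooked over the slab's open edge with its back against the terminal and the lock pressed home (about 5.7 mm, 15 N at most); I handed it in at about 50 s, the last camera check showed it still in place, and no verdict came back.

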